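# Move the ophthalmoscope head to the fresh handle

### The job

The ophthalmoscope head in the desk charger sits on a spent battery handle; move it over to the bare handle beside it. Squeeze the head's release button right in and keep it in while you draw the head straight up off its handle; then set it in the bare handle's socket, turn it until its key drops into the notch in the rim, and press it gently until it is fully home and the button has sprung back out, and let go. Both handles must stay down in the charger all the while, and the eye-drop bottle, the contact lens case and the spectacle case beside it stay where they are.

Things in the scene. Friction and masses are not known exactly. Their poses are not given: they have to be found in the camera images.
- charger: White desk charger block with a grey deck, 104 x 198 x 70 mm, fixed on the desk, two square upright wells 30 mm wide, 62 mm deep, side by side along its y axis, 90 mm apart. Origin: centre of its underside, z up, its front (with two small lamps) to -x. Its well floors carry delicate charging contacts: never push a handle down with more than 35 N.
- handle_a: The spent handle, carrying the head at the start: black battery handle, 118 mm long, 0.35 kg, 28 mm square foot, 30 mm round grip, standing loose in either well (1 mm play all round, cannot turn, lifts out if pulled with more than 3.4 N). Origin: centre of its foot, z up; the foot stands on the well floor, 8 mm above the desk. The notch of its collar is at +x, the head's key in it.
- handle_b: The fresh handle, bare, like handle_a, in the other well. Its steel collar (30 mm wide, top at z 118 mm) holds the socket: bore 17 mm, 28 mm deep; a latch groove all round, 5 to 13 mm deep; in the rim one key notch, 8 mm wide, 5 mm deep. The collar, the brightness control, turns stiffly (0.3 N m) and was left anywhere within 40 degrees either side of +x; its turn is not measured.
- head: Black ophthalmoscope head, 32 x 37 mm, 55 mm tall, 0.12 kg. Origin: on its axis in the plane of its shoulder, which rests on the rim when home (up to 1 mm over it, latched); z up. Below: steel spigot, 16 mm diameter, tapered, 26 mm long, with a key at +x by the shoulder, 6 mm wide, 4.7 mm high. Grip block z 0 to 31 mm, flat faces x = -16 (button) and +16 mm; above it, within x = +-13 mm.
- head_button (a point): Centre of the release button's outer face when out: grey ribbed button, 14 wide x 17 high mm, 4 mm proud of the head's flat -x face, 18 mm above the shoulder (the point is fixed to the head). Squeezing it against the +x face (32 mm over both once flush; 3 N to start, 6 N fully in) draws in the latch hook on the spigot.
- head_top (a point): Middle of the flat top (brow rest) of the head, 55 mm above its shoulder, where it can be pressed down.
- handle_a_mouth (a point): Centre of the socket mouth in the upper end of handle_a, in the plane of its rim.
- handle_b_mouth (a point): Centre of handle_b's socket mouth, in the plane of its rim. With its key on the rim the head stands 4.7 mm proud. Over that last way a sprung pin in the socket pushes up, 3 N at touch, 6 N at home, and lifts an unlatched head again. Pressing home takes 6 N with the button held in, up to about 15 N with it out (the latch ramp pushes it in, then it snaps out).
- release (a joint): Travel of the release button in m: 0 out (latch hook out 3.5 mm beyond the spigot), 0.004 flush with the face (hook drawn in, head free). Back near 0, below 0.0009, once the head is pressed fully home (shoulder within 0.5 mm of the rim) and the latch has caught.
- contact_lens_case: Contact lens case with two round screw caps, 30 x 68 x 19 mm, lying in front of the charger. Origin: centre of its underside.
- eye_drops: Small white eye-drop bottle with screw cap, 22 x 22 x 58 mm, standing beside the +y end of the charger. Origin: centre of its underside, z up.
- glasses_case: Hard spectacle case, 67 x 162 x 43 mm, lying beyond the -y end of the charger. Origin: centre of its underside.
There are look-alikes about, which are no part of the job. Leave any red look-alike of the head alone.

How it is judged:
By the outcome, as a careful person would: the job done as asked, in the order asked, and still so for the second after the job is handed in, with the robot touching nothing.
It also fails if it takes over 58 s, if anything falls off the work surface, if the arm or the gripper's body presses on something with over 40 N, if the wrist force passes 120 N, or if a joint passes its speed limit or range.

### The arm

A 6-joint arm with a two-finger parallel gripper is mounted at the origin on a cart in front of the work surface, level with it; the furniture and walls round the work are solid. World frame = base frame: x ahead of the robot, y to its left, z up, the work surface at z = 0. Lengths are in m, angles in rad, forces in N, time in s.
With the tool pointing down it reaches from about 0.35 to 0.8 m from the base axis. Payload 7.3 kg.
Tool frame: the origin (TCP) lies on the centre line of the jaws, within the pads' length; the fingertips stand 8 mm ahead of it and the grasp point (between the pads) lies 11 mm behind it; z points along the fingers, y is the line along which they close (so a half turn about z gives the same grasp; the last joint's range is limited). The gripper opens to 85 mm and grips with 20 to 120 N. Pads are 22 mm wide; open, the fingers measure 114 mm over their backs; the gripper's body (76 mm by 85 mm) begins 54 mm behind the grasp point. The pads swing forward as they close: fully open they stand 13 mm farther back than shut.
Start: joints at [1.132, 0.342, 1.524, -0, 1.275, -0.146], TCP at [0.152, 0.503, 0.239] pointing down, gripper open.
Joint ranges: [-2.53, 2.53], [-0.77, 2.02], [0.04, 2.7], [-1, 4.14], [0.28, 2.66], [-3.11, 3.11]. Speed limits (rad/s): [2.57, 2.57, 3.14, 3.14, 3.14, 3.14].

### API

Orientations are given as a 3x3 rotation matrix whose columns are the frame's x, y, z axes.
In Python, from rig import arm gives the robot as it stands. The module is installed in compiled form; this text tells all that it offers.
- The arm moves only by the tool jog_arm, never from a script. Its argument "steps" is a list of rows, each a list of 5 numbers: the shift along the tool's x, y, z in m, then the turn about the tool's z in rad, then the finger opening in m, from 0 to 0.0854. A call has 1 to 8 rows; each row shifts and turns the commanded pose from where the row before left it, along the tool's axes as they then stand; what a row does not reach is not made up. A row lasts 1/10 s, in which the tool goes at most 50 mm and 8.59 degrees, less where a joint would pass 70% of its speed; a pose out of reach is approached as far as the arm can. A call with a gripper value outside its range is refused whole. The fingers move at their own pace and stop on an object; "force" is the grip in N (left out, the last holds). Time passes only in rows, so rows that do not move let the fingers close. It gives the time, the measured TCP pose, the force, the opening and the grip force at its end, in the units of the state.
- arm.sense(): the state, without advancing time (a new reading comes with each control period).
- arm.grab_frame(name): name is "scene" or "side" or "wrist"; returns a dict with "pixels" (480x640x3 uint8, blue, green, red), "intrinsics" (3x3 intrinsics, pixels), "R" (3x3) and "t" (3): a world point X has camera coordinates R X + t; the wrist camera has in their place "mount" (4x4, takes a point from camera to tool coordinates, whose origin is the TCP and whose axes are the flange's). Camera axes: x right, y down, z forward; pixel columns grow to the right and rows downward; lengths in m; the calibration is good to about 2 mm. The wrist camera is an equidistant fisheye: a pixel r from the principal point sees the ray r / f radians off the axis. A picture is of the moment at which its call begins: read the wrist's pose just before it. There is no depth.
- arm.hand_in(): hands the job in; it is judged then, once.
The state is a dict: "time_s": time; "qpos": joint angles; "joint_velocities": joint speeds; "effort": joint torques, N m; "tcp_pos": TCP position; "tcp_rot": TCP orientation; "wrist_force": force on the tool from outside, world axes, zero at the start; "moment": the same for the moment, N m; "gripper_width": finger opening in m; "grip_force": force on a finger pad.
Only numpy, scipy, OpenCV 4.12 (cv2) and the standard library are available. Lean on these libraries where they do the work, as an engineer would, in place of code of your own. Each camera call takes 0.05 s, during which the arm holds its last target. There are 200 camera calls.

## Working session

There is one attempt and no reset: what is moved stays moved. The work goes in short steps, Python scripts to look and compute and a tool call to move; the robot and the scene stay as the last step left them, time stands still between calls to the robot, and variables do not carry over. Pictures are saved under pics/ and viewed, at most 10 in all, crops included, and the job is handed in when it is done.

Besides the shell and the picture viewer there is one more tool, called as name(argument=value, ...) on one line, values as JSON. jog_arm: Moves the arm, as the interface text tells. Its arguments: {"type":"object","properties":{"steps":{"type":"array","items":{"type":"array","items":{"type":"number"}}},"force":{"type":"number"}},"required":["steps"]}

```bash
mkdir -p pics; cat > h.py <<'E'
import numpy as np, cv2
from rig import arm
def grab(n):
    s=arm.sense(); f=arm.grab_frame(n); f['s']=s; return f
def ray(f,u,v):
    K=f['intrinsics']
    if 'mount' in f:
        d=np.array([(u-K[0,2])/K[0,0],(v-K[1,2])/K[1,1]]); r=np.hypot(*d)
        c=np.array([*(d/r*np.sin(r) if r>0 else d),np.cos(r)])
        M=np.array(f['mount']); R=np.array(f['s']['tcp_rot']); 
        return R@M[:3,3]+f['s']['tcp_pos'], R@M[:3,:3]@c
    R=np.array(f['R']);t=np.array(f['t']); d=np.linalg.inv(K)@[u,v,1]
    return -R.T@t, R.T@d
def onz(f,u,v,z):
    o,d=ray(f,u,v); return o+d*(z-o[2])/d[2]
def cross(f,p,g,q):
    a,d=ray(f,*p); b,e=ray(g,*q); k=np.linalg.lstsq(np.c_[d,-e],b-a,rcond=None)[0]
    x,y=a+d*k[0],b+e*k[1]; return (x+y)/2,np.linalg.norm(x-y)
E
python3 - <<'E'
from h import *
for n in ('scene','side','wrist'):
    f=grab(n); cv2.imwrite(f'pics/{n}0.png',f['pixels']); import pickle; pickle.dump(f,open(f'pics/{n}0.pkl','wb'))
    print(n,ray(f,320,240))
s=arm.sense();print(s)
print(f['mount'],f['intrinsics'])
E
```

```text
scene (array([ 0.0515689 , -0.46416524,  0.76815317]), array([ 0.49096345,  0.61148158, -0.62109411]))
side (array([0.54202836, 1.03158284, 0.70311381]), array([-0.00705672, -0.85498886, -0.51877561]))
wrist (array([0.08015934, 0.52404567, 0.37379148]), array([ 0.28497798, -0.08608677, -0.95466047]))
{'time_s': 0.15, 'qpos': array([ 1.13200650e+00,  3.42577990e-01,  1.52477072e+00,  1.09251669e-05,
        1.27540943e+00, -1.46010730e-01]), 'joint_velocities': array([-0.00100552, -0.00201978, -0.00430478, -0.00010274,  0.00110092,
        0.00035864]), 'effort': array([ 2.16077126e-03, -4.33903563e+01, -2.46147591e+01, -2.71301531e-05,
        5.58461063e-03, -1.05326401e-05]), 'tcp_pos': array([0.15138274, 0.50240744, 0.23878704]), 'tcp_rot': array([[-9.57444523e-01,  2.88616926e-01, -5.04611414e-04],
       [ 2.88617311e-01,  9.57443964e-01, -1.05063398e-03],
       [ 1.79906404e-04, -1.15156334e-03, -9.99999321e-01]]), 'wrist_force': array([-0.28537281,  0.42694449, -1.02186967]), 'moment': array([ 1.44978843e-02, -3.04485264e-02,  7.28390321e-05]), 'grip_force': 0.0, 'gripper_width': 0.08541184565206102}
[[ 9.62628806e-05 -9.56829899e-01 -2.90648474e-01  7.44672847e-02]
 [ 9.99999945e-01 -7.41004280e-09  3.31224741e-04  3.77933162e-05]
 [-3.16927889e-04 -2.90648490e-01  9.56829846e-01 -1.35087323e-01]
 [ 0.00000000e+00  0.00000000e+00  0.00000000e+00  1.00000000e+00]] [[371.64829954   0.         319.69964495]
 [  0.         371.64829954 237.17568623]
 [  0.           0.           1.        ]]
```

View pics/scene0.png

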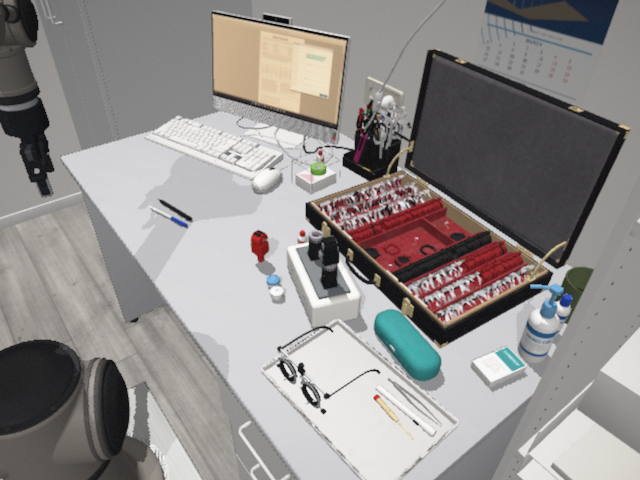

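View pics/side0.png

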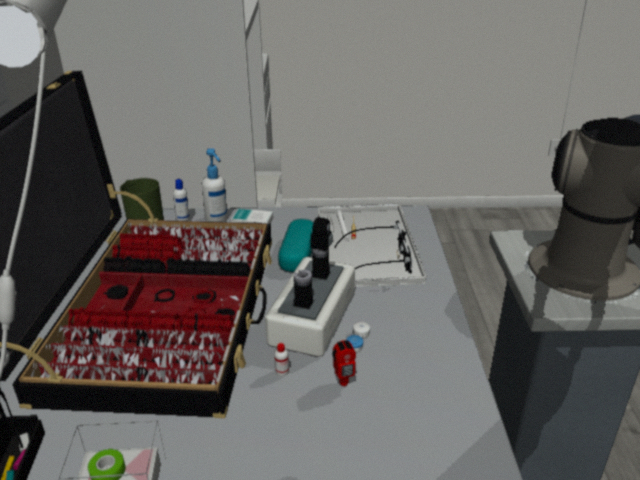

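Candidates for the head: the black head at scene (330,260) / side (321,245), and the red look-alike at scene (259,246) / side (345,360). I choose the black one on the charger. The bare handle is at scene (315,240) / side (303,285). I'll check this in one close crop.

```bash
python3 - <<'E'
from h import *
import pickle
f=pickle.load(open('pics/scene0.pkl','rb'));g=pickle.load(open('pics/side0.pkl','rb'))
a=cv2.resize(f['pixels'][225:325,275:375],None,fx=4,fy=4,interpolation=2)
b=cv2.resize(g['pixels'][210:360,260:360],None,fx=4,fy=4,interpolation=2)
a=cv2.copyMakeBorder(a,0,200,0,0,0)
cv2.imwrite('pics/c1.png',np.hstack([a,b]))
for n,p,q in (('top',(329,237),(321,219)),('rimB',(315,234),(303,274)),):
    print(n,cross(f,p,g,q))
print(onz(f,315,234,.126),onz(g,303,274,.126))
E
```

```text
top (array([0.53227292, 0.10773482, 0.18439625]), np.float64(0.0002077575017258336))
rimB (array([0.56308753, 0.18928697, 0.12680962]), np.float64(0.0010473189778863723))
[0.56310272 0.19002639 0.126     ] [0.56358028 0.18764191 0.126     ]
```

View pics/c1.png

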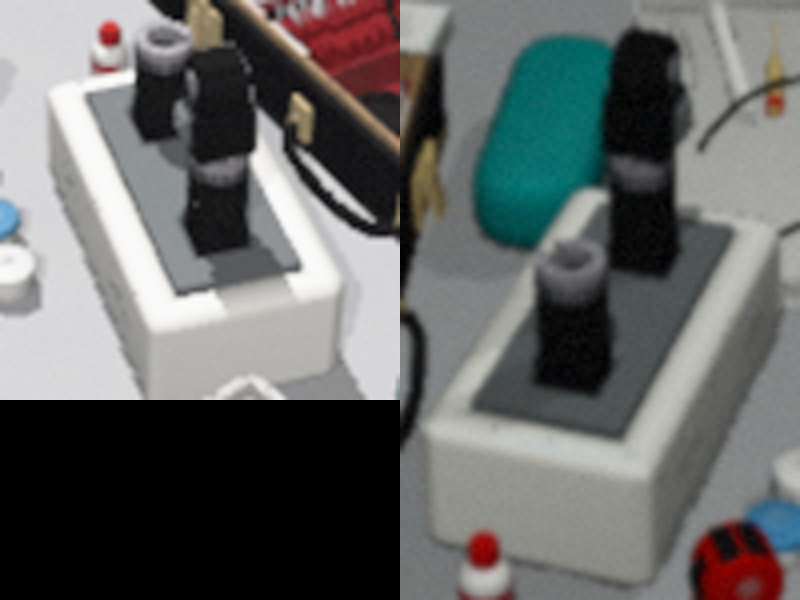

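The crop shows the black head on its handle, with the grey collar at (225,170) left and the grey button toward -x at (182,110). The bare handle's rim is at (163,45) left and (572,258) right, with the notch seemingly on the far side.

```bash
python3 - <<'E'
from h import *
import pickle
f=pickle.load(open('pics/scene0.pkl','rb'));g=pickle.load(open('pics/side0.pkl','rb'))
P=lambda x,y:onz(g,(x-400)/4+260,y/4+210,.07)[:2]
Q=lambda x,y:onz(f,x/4+275,y/4+225,.07)[:2]
for a,b in ((P(470,408),P(600,208)),(P(622,437),P(732,225)),(Q(178,293),Q(85,92))):
    d=b-a; d=d*np.sign(d[1]); print(a,b,np.linalg.norm(d),np.degrees(np.arctan2(-d[0],d[1])))
# plan rows
def plan(p0,th0,p1,th1,n):
    # th = world angle of tool y; tool x at th+90; z down
    o=[];dp=(np.array(p1)-p0)/n;dt=(th1-th0)/n
    for i in range(n):
        t=th0+dt*i
        y=np.array([np.cos(t),np.sin(t)]);x=np.array([-y[1],y[0]])
        o.append([round(dp[:2]@x,4),round(dp[:2]@y,4),round(-dp[2],4),round(-dt,4)])
    return o
for r in plan([.1514,.5024,.2388],np.radians(73.2),[.532,.108,.27],np.radians(-20.7),14):print(r)
E
```

```text
[0.60673263 0.21596605] [0.55305047 0.06656666] 0.15875122866428085 -19.764365624479332
[0.54399521 0.23663387] [0.49231672 0.08237298] 0.16268708229194054 -18.52121336666219
[0.49088598 0.07969834] [0.54455643 0.23167131] 0.16117165127498914 -19.45107403471045
[np.float64(-0.0342), np.float64(-0.0191), np.float64(-0.0022), np.float64(0.1171)]
[np.float64(-0.0362), np.float64(-0.015), np.float64(-0.0022), np.float64(0.1171)]
[np.float64(-0.0377), np.float64(-0.0107), np.float64(-0.0022), np.float64(0.1171)]
[np.float64(-0.0387), np.float64(-0.0062), np.float64(-0.0022), np.float64(0.1171)]
[np.float64(-0.0391), np.float64(-0.0016), np.float64(-0.0022), np.float64(0.1171)]
[np.float64(-0.039), np.float64(0.0029), np.float64(-0.0022), np.float64(0.1171)]
[np.float64(-0.0384), np.float64(0.0075), np.float64(-0.0022), np.float64(0.1171)]
[np.float64(-0.0373), np.float64(0.0119), np.float64(-0.0022), np.float64(0.1171)]
[np.float64(-0.0356), np.float64(0.0162), np.float64(-0.0022), np.float64(0.1171)]
[np.float64(-0.0335), np.float64(0.0202), np.float64(-0.0022), np.float64(0.1171)]
[np.float64(-0.0309), np.float64(0.024), np.float64(-0.0022), np.float64(0.1171)]
[np.float64(-0.0279), np.float64(0.0275), np.float64(-0.0022), np.float64(0.1171)]
[np.float64(-0.0245), np.float64(0.0305), np.float64(-0.0022), np.float64(0.1171)]
[np.float64(-0.0208), np.float64(0.0332), np.float64(-0.0022), np.float64(0.1171)]
```

jog_arm(steps=[[-0.0342,-0.0191,-0.002,0.115,0.085],[-0.0362,-0.015,-0.002,0.115,0.085],[-0.0377,-0.0107,-0.002,0.115,0.085],[-0.0387,-0.0062,-0.002,0.115,0.085],[-0.0391,-0.0016,-0.002,0.115,0.085],[-0.039,0.0029,-0.002,0.115,0.085],[-0.0384,0.0075,-0.002,0.115,0.085],[-0.0373,0.0119,-0.002,0.115,0.085]], force=25)

```text
time_s: 0.95
tcp_pos: [0.3715, 0.2776, 0.2553]
tcp_rot: [[-0.346, 0.938, -0.0], [0.938, 0.346, 0.0], [0.0, -0.0, -1.0]]
wrist_force: [-0.2, 1.1, -0.0]
gripper_width: 0.0848
grip_force: 0.0
```

jog_arm(steps=[[-0.0356,0.0162,-0.002,0.115,0.085],[-0.0335,0.0202,-0.002,0.115,0.085],[-0.0309,0.024,-0.002,0.115,0.085],[-0.0279,0.0275,-0.002,0.115,0.085],[-0.0245,0.0305,-0.002,0.115,0.085],[-0.0208,0.0332,-0.002,0.115,0.085],[0,0,0,0,0.085]])

```text
time_s: 1.65
tcp_pos: [0.5401, 0.1101, 0.2666]
tcp_rot: [[0.333, 0.943, 0.001], [0.943, -0.333, -0.001], [-0.001, 0.001, -1.0]]
wrist_force: [-0.7, -0.6, -0.6]
gripper_width: 0.0851
grip_force: 0.0
```

```bash
python3 - <<'E'
from h import *
import pickle
f=grab('wrist'); pickle.dump(f,open('pics/w1.pkl','wb')); cv2.imwrite('pics/w1.png',f['pixels'])
s=f['s'];print(s['time_s'],s['tcp_pos'],np.degrees(np.arctan2(s['tcp_rot'][1,1],s['tcp_rot'][0,1])),s['tcp_rot'][:,2],s['wrist_force'])
E
```

```text
1.65 [0.54009491 0.1101438  0.26659072] -19.424890024828123 [ 5.92298904e-04 -1.07891778e-03 -9.99999243e-01] [-0.73378948 -0.60483471 -0.57751914]
```

View pics/w1.png

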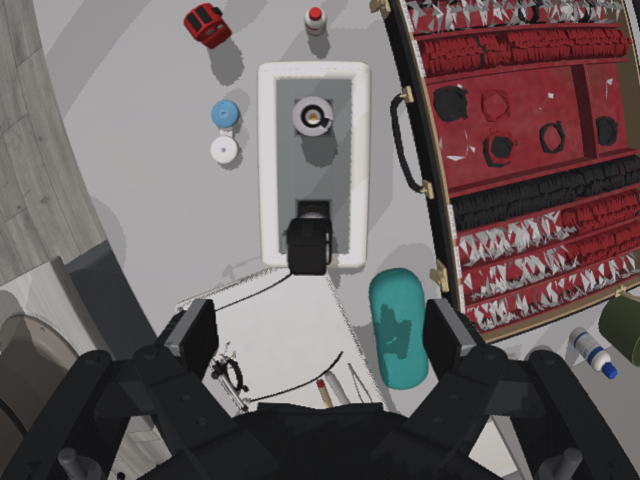

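The wrist view shows the black head at (309,248), the bare rim at (313,117) with its notch toward about (328,122), and the charger aligned with the image.

```bash
python3 - <<'E'
from h import *
import pickle
f=pickle.load(open('pics/w1.pkl','rb')); im=f['pixels']
a=cv2.resize(im[92:142,288:338],None,fx=8,fy=8,interpolation=2)
b=cv2.resize(im[195:285,275:341],None,fx=6,fy=6,interpolation=2)
b=cv2.convertScaleAbs(b,alpha=2.5)
a=cv2.copyMakeBorder(a,0,b.shape[0]-400,0,0,0)
cv2.imwrite('pics/c2.png',np.hstack([a,b]))
E
```

```text
(no output)
```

View pics/c2.png

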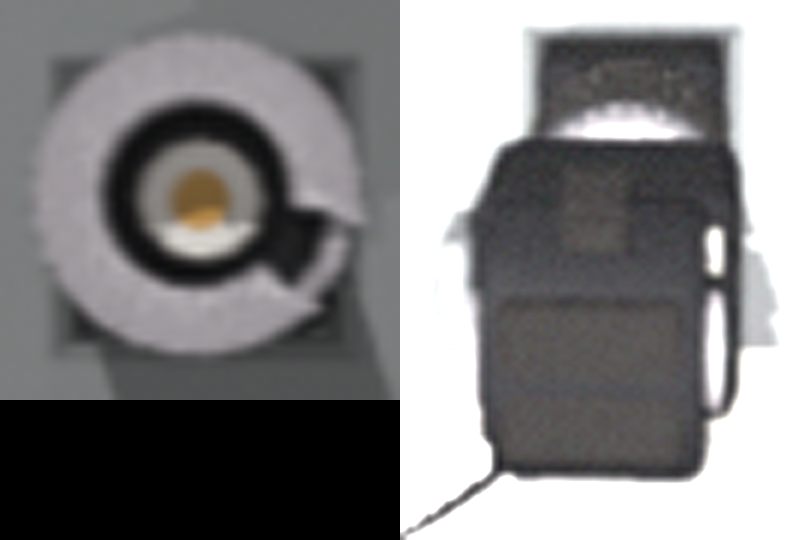

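Rim crop: centre is at (198,194), which is px (312.7,116.2). The notch mid-line runs through (278,234) and (340,265), about 27° toward -y from +x. The right crop shows the head top and the well edge behind it.

```bash
python3 - <<'E'
from h import *
import pickle
f=pickle.load(open('pics/w1.pkl','rb')); im=cv2.GaussianBlur(cv2.cvtColor(f['pixels'],6),(3,3),0).astype(float)
px=lambda x,y:(288+(x+.5)/8-.5,92+(y+.5)/8-.5)
C=onz(f,*px(198,194),.126);print('B',C)
for p in ((278,234),(340,265)):
    d=onz(f,*px(*p),.126)-C;print('notch',np.linalg.norm(d),np.degrees(np.arctan2(d[1],d[0])))
for p in ((40,194),(358,194),(198,35),(198,353)): print(np.linalg.norm(onz(f,*px(*p),.126)-C))
E=[]
for lo,hi,sg in ((265,292,-1),(338,360,1)):
    pts=[]
    for v in range(90,200,5):
        g=np.diff(im[v,lo:hi])*sg; k=g.argmax()
        if g[k]>15: pts.append(onz(f,lo+k+.5,v,.07)[:2])
    pts=np.array(pts); vx,vy,x0,y0=cv2.fitLine(pts.astype(np.float32),cv2.DIST_HUBER,0,.01,.01).ravel()
    if vy<0: vx,vy=-vx,-vy
    print('edge',len(pts),np.degrees(np.arctan2(-vx,vy)),x0,y0); E.append((vx,vy,x0,y0))
yaw=np.mean([np.arctan2(-e[0],e[1]) for e in E]); ex=np.array([np.cos(yaw),np.sin(yaw)]);ey=np.array([-ex[1],ex[0]])
print('edges x in charger axes',[ex@[e[2],e[3]] for e in E],'B',ex@C[:2])
A=C[:2]-.09*ey;print('A',A)
h=onz(f,275+(595-400)/6,195+388/6,.181);print('topface guess',h)
s=f['s'];X=s['tcp_rot'][:,0];Y=s['tcp_rot'][:,1]
d=np.array([*A,0])-np.array([*s['tcp_pos'][:2],0]);print('to A tool x,y',d@X,d@Y,'yaw',np.degrees(yaw))
E
```

```text
B [0.5623195  0.19012378 0.126     ]
notch 0.008185586915062965 -46.45211154770866
notch 0.014528227039251482 -46.32656613261641
0.014427119771045247
0.014581403903371488
0.014794438437599143
0.014744843358947515
edge 22 -19.596895 0.5266057 0.18969133
edge 22 -19.738752 0.585879 0.15753457
edges x in charger axes [np.float32(0.43203962), np.float32(0.49867782)] B 0.4655243120005241
A [0.53202851 0.1053744 ]
topface guess [0.52992727 0.10545487 0.181     ]
to A tool x,y -0.007180566648050737 -0.006021076992891216 yaw -19.667824
```

jog_arm(steps=[[-0.007,-0.006,0.02,0.004,0.085],[0,0,0.035,0,0.085],[0,0,0.035,0,0.085],[0,0,0.03,0,0.085],[0,0,0.011,0,0.06],[0,0,0,0,0.05],[0,0,0,0,0.05]], force=25)

```text
time_s: 2.4
tcp_pos: [0.5301, 0.1093, 0.1376]
tcp_rot: [[0.329, 0.944, 0.002], [0.944, -0.329, 0.0], [0.001, 0.002, -1.0]]
wrist_force: [0.6, 0.0, 1.0]
gripper_width: 0.05
grip_force: 0.0
```

```bash
python3 - <<'E'
from h import *
import pickle
f=grab('wrist'); g=grab('side');h=grab('scene')
a=f['pixels'][160:460,180:460]
b=cv2.resize(g['pixels'][170:320,250:390],None,fx=2,fy=2)
c=cv2.resize(h['pixels'][170:320,270:390],None,fx=2,fy=2)
cv2.imwrite('pics/c3.png',np.hstack([cv2.convertScaleAbs(a,alpha=1.6),b,c]))
E
```

```text
(no output)
```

View pics/c3.png

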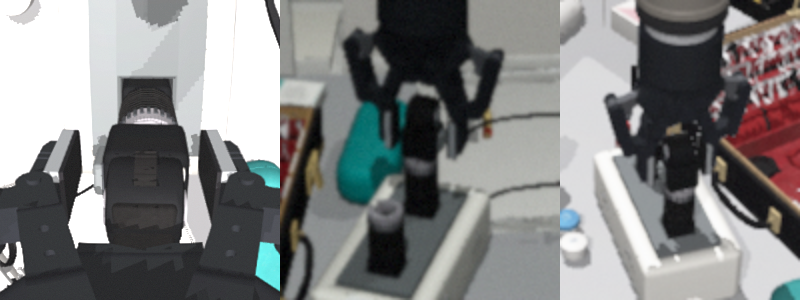

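The jaws straddle the head: pads at about 80 and 200, block 105-185, button on the left at 97. I'll shift x by -3 mm and y by +3 mm, then squeeze.

jog_arm(steps=[[-0.003,0.003,0.002,0,0.05],[0,0,0,0,0.05],[0,0,0,0,0.04],[0,0,0,0,0.03],[0,0,0,0,0.028],[0,0,0,0,0.028],[0,0,0,0,0.028],[0,0,0,0,0.028]], force=30)

```text
time_s: 3.35
tcp_pos: [0.5316, 0.105, 0.1346]
tcp_rot: [[0.33, 0.944, 0.001], [0.944, -0.33, 0.0], [0.0, 0.001, -1.0]]
wrist_force: [0.8, -0.4, 3.6]
gripper_width: 0.0316
grip_force: 32.5
```

Gripped at 31.6 mm, so the button is flush. Next I draw it up slowly.

jog_arm(steps=[[0,0,-0.001,0,0.028],[0,0,-0.002,0,0.028],[0,0,-0.002,0,0.028],[0,0,-0.002,0,0.028],[0,0,0,0,0.028]])

```text
time_s: 3.85
tcp_pos: [0.5309, 0.1051, 0.141]
tcp_rot: [[0.33, 0.944, -0.001], [0.944, -0.33, 0.0], [-0.0, -0.001, -1.0]]
wrist_force: [0.7, -0.2, -0.9]
gripper_width: 0.0313
grip_force: 31.8
```

```bash
python3 - <<'E'
from h import *
f=grab('wrist'); g=grab('side')
s=arm.sense();print(s['wrist_force'],s['moment'],s['grip_force'],s['gripper_width'])
a=f['pixels'][160:460,180:460]
b=cv2.resize(g['pixels'][200:320,270:370],None,fx=4,fy=4)
a=cv2.copyMakeBorder(cv2.convertScaleAbs(a,alpha=1.6),0,180,0,0,0)
cv2.imwrite('pics/c4.png',np.hstack([a,b]))
E
```

```text
[ 0.65408456  0.54578806 -1.38749462] [-0.09064777 -0.07154257 -0.02022913] 31.83340296149254 0.031339316392570996
```

View pics/c4.png

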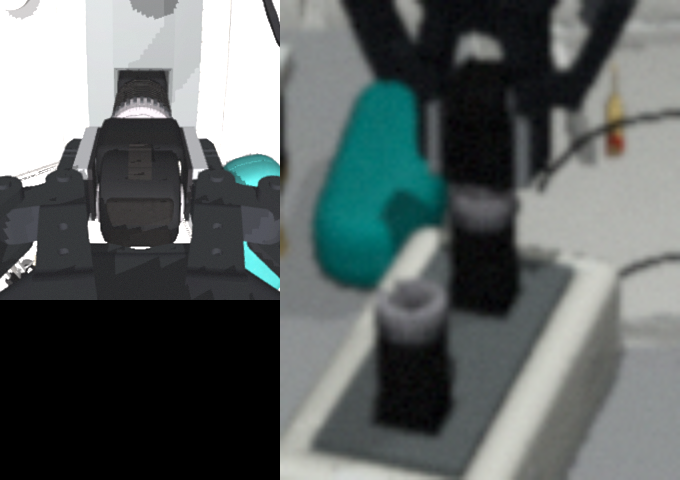

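The force equals the head's weight alone and the handle is still down in its well (foot at (485,305)). I'll lift clear, then move across.

jog_arm(steps=[[0,0,-0.005,0,0.028],[0,0,-0.01,0,0.028],[0,0,-0.01,0,0.028],[0,0,-0.01,0,0.028],[0,0,-0.003,0,0.028],[0,0,0,0,0.028]])

```text
time_s: 4.55
tcp_pos: [0.5317, 0.1051, 0.1802]
tcp_rot: [[0.33, 0.944, 0.002], [0.944, -0.33, 0.0], [0.001, 0.002, -1.0]]
wrist_force: [0.1, 0.7, -1.3]
gripper_width: 0.0315
grip_force: 31.8
```

```bash
python3 - <<'E'
from h import *
g=grab('side');h=grab('scene');f=grab('wrist')
s=arm.sense();print(s['tcp_pos'],s['wrist_force'],s['moment'],s['gripper_width'])
b=cv2.resize(g['pixels'][200:320,270:370],None,fx=4,fy=4)
c=cv2.resize(h['pixels'][200:320,275:375],None,fx=4,fy=4)
cv2.imwrite('pics/c5.png',np.hstack([b,c]))
cv2.imwrite('pics/w5.png',f['pixels'])
d=np.array([.5623195-.53203,.19012378-.105374]);X=s['tcp_rot'][:2,0];Y=s['tcp_rot'][:2,1];print(d@X,d@Y, np.degrees(np.arctan2(Y[1],Y[0])))
E
```

```text
[0.53107028 0.10504848 0.17897284] [ 0.00872282  1.0977845  -0.63549413] [ 0.02391509 -0.02949409 -0.00328403] 0.03139675528075657
0.08999750793753723 0.0006536775486007482 -19.25069841222795
```

View pics/c5.png

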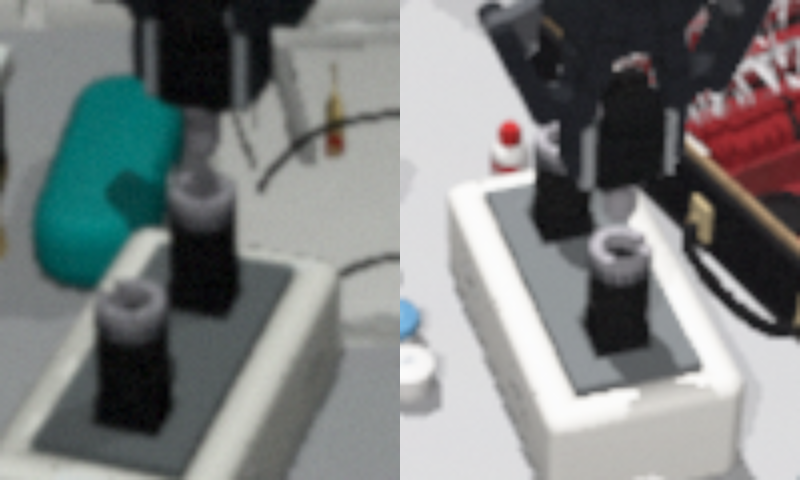

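The head is off with its spigot clear, and both handles are seated. Next I go across and turn.

jog_arm(steps=[[0.03,0,0,0,0.028],[0.03,0,0,0,0.028],[0.03,0.0007,0,0,0.028],[0,0,0,0.117,0.028],[0,0,0,0.117,0.028],[0,0,0,0.117,0.028],[0,0,0,0.116,0.028],[0,0,0,0,0.028]])

```text
time_s: 5.5
tcp_pos: [0.5614, 0.1898, 0.1786]
tcp_rot: [[0.72, 0.694, -0.001], [0.694, -0.72, -0.0], [-0.001, -0.001, -1.0]]
wrist_force: [0.9, 0.4, -1.1]
gripper_width: 0.0316
grip_force: 31.7
```

```bash
python3 - <<'E'
from h import *
P=[];
for i in range(4):
    s=grab('wrist')['s']; P.append(s['tcp_pos'])
f=grab('wrist')
P=np.array(P);print(P,P.mean(0))
R=s['tcp_rot'];print(np.degrees(np.arctan2(R[1,1],R[0,1])),s['wrist_force'])
d=np.array([.5619,.1897])-P.mean(0)[:2];print(d@R[:2,0],d@R[:2,1])
cv2.imwrite('pics/w6.png',f['pixels'])
E
```

```text
[[0.56140916 0.18975903 0.1786381 ]
 [0.56145825 0.18974532 0.17877094]
 [0.56149126 0.18976072 0.17887857]
 [0.56156543 0.18973462 0.17896844]] [0.56148103 0.18974992 0.17881401]
-45.85489695027302 [ 0.02417967  0.48293473 -1.48528381]
0.0002658748207667366 0.0003276295164689701
```

jog_arm(steps=[[0,0,0.008,0,0.028],[0,0,0.006,0,0.028],[0,0,0.004,0,0.028],[0,0,0.004,0,0.028],[0,0,0,0,0.028]])

```text
time_s: 6.25
tcp_pos: [0.5614, 0.1897, 0.1565]
tcp_rot: [[0.719, 0.695, -0.001], [0.695, -0.719, -0.0], [-0.001, -0.001, -1.0]]
wrist_force: [0.2, 0.2, -1.4]
gripper_width: 0.0318
grip_force: 31.8
```

No contact, so the spigot is entering. Continuing down.

jog_arm(steps=[[0,0,0.004,0,0.028],[0,0,0.004,0,0.028],[0,0,0.003,0,0.028],[0,0,0.003,0,0.028],[0,0,0,0,0.028]])

```text
time_s: 6.75
tcp_pos: [0.5615, 0.1898, 0.1428]
tcp_rot: [[0.719, 0.695, -0.001], [0.695, -0.719, -0.0], [-0.001, -0.0, -1.0]]
wrist_force: [0.4, -0.5, -1.6]
gripper_width: 0.0316
grip_force: 31.7
```

jog_arm(steps=[[0,0,0.002,0,0.028],[0,0,0.002,0,0.028],[0,0,0,0,0.028]])

```text
time_s: 7.05
tcp_pos: [0.5617, 0.1898, 0.1391]
tcp_rot: [[0.719, 0.695, -0.0], [0.695, -0.719, 0.0], [-0.0, -0.0, -1.0]]
wrist_force: [1.3, -0.4, -1.1]
gripper_width: 0.0316
grip_force: 31.7
```

jog_arm(steps=[[0,0,0.001,0,0.028],[0,0,0,0,0.028]])

```text
time_s: 7.25
tcp_pos: [0.5619, 0.1898, 0.1387]
tcp_rot: [[0.719, 0.695, 0.001], [0.695, -0.719, 0.0], [0.001, 0.0, -1.0]]
wrist_force: [1.3, -0.1, 0.9]
gripper_width: 0.031
grip_force: 32.1
```

jog_arm(steps=[[0,0,0.001,0,0.028],[0,0,0,0,0.028]])

```text
time_s: 7.45
tcp_pos: [0.5619, 0.1898, 0.1376]
tcp_rot: [[0.719, 0.695, 0.001], [0.695, -0.719, 0.0], [0.001, 0.0, -1.0]]
wrist_force: [-0.9, -0.6, 1.5]
gripper_width: 0.0316
grip_force: 32.2
```

jog_arm(steps=[[0,0,0.001,0,0.028],[0,0,0.0005,0,0.028],[0,0,0,0,0.028]])

```text
time_s: 7.75
tcp_pos: [0.5619, 0.1898, 0.136]
tcp_rot: [[0.719, 0.695, 0.001], [0.695, -0.719, 0.0], [0.001, 0.0, -1.0]]
wrist_force: [0.3, -0.2, 3.4]
gripper_width: 0.0317
grip_force: 32.3
```

The key is in the notch and the pin force is rising as described. I'll press the last of the way.

jog_arm(steps=[[0,0,0.001,0,0.028],[0,0,0.0005,0,0.028],[0,0,0,0,0.028]])

```text
time_s: 8.05
tcp_pos: [0.5619, 0.1898, 0.1344]
tcp_rot: [[0.719, 0.695, 0.0], [0.695, -0.719, 0.0], [0.0, 0.0, -1.0]]
wrist_force: [0.7, -0.8, 5.2]
gripper_width: 0.0319
grip_force: 32.4
```

jog_arm(steps=[[0,0,0.0005,0,0.028],[0,0,0,0,0.028]])

```text
time_s: 8.25
tcp_pos: [0.5619, 0.1898, 0.134]
tcp_rot: [[0.719, 0.695, 0.0], [0.695, -0.719, 0.0], [0.0, 0.0, -1.0]]
wrist_force: [0.4, -1.0, 6.1]
gripper_width: 0.0318
grip_force: 32.5
```

jog_arm(steps=[[0,0,0.0005,0,0.028],[0,0,0,0,0.028]])

```text
time_s: 8.45
tcp_pos: [0.562, 0.1899, 0.134]
tcp_rot: [[0.719, 0.695, 0.001], [0.695, -0.719, 0.0], [0.001, 0.001, -1.0]]
wrist_force: [0.5, -1.5, 8.6]
gripper_width: 0.0316
grip_force: 32.9
```

Fully home: no more travel and the force is up. Now I open gently.

jog_arm(steps=[[0,0,0,0,0.033],[0,0,0,0,0.035],[0,0,0,0,0.037],[0,0,0,0,0.039],[0,0,0,0,0.045],[0,0,0,0,0.055],[0,0,0,0,0.06],[0,0,0,0,0.06]])

```text
time_s: 9.25
tcp_pos: [0.5616, 0.1898, 0.1332]
tcp_rot: [[0.719, 0.695, -0.0], [0.695, -0.719, 0.0], [-0.0, -0.0, -1.0]]
wrist_force: [-0.0, -0.3, 0.2]
gripper_width: 0.0599
grip_force: 0.0
```

```bash
python3 - <<'E'
from h import *
f=grab('wrist'); g=grab('side');h=grab('scene')
print(arm.sense()['wrist_force'])
a=cv2.convertScaleAbs(f['pixels'][160:460,180:460],alpha=1.6)
b=cv2.resize(g['pixels'][220:320,270:340],None,fx=3,fy=3)
c=cv2.resize(h['pixels'][200:300,280:350],None,fx=3,fy=3)
cv2.imwrite('pics/c7.png',np.hstack([a,b,c]))
E
```

```text
[ 0.8638126  -0.53510944  0.58790174]
```

View pics/c7.png

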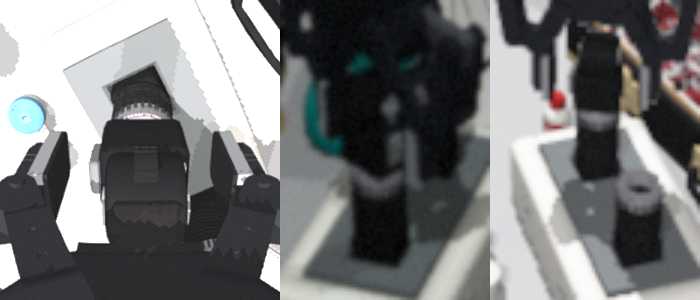

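The button is out (grey at (95,170)) and the shoulder is on the collar. I'll confirm with a gentle press on the top with closed fingers.

jog_arm(steps=[[0,0,-0.02,0,0.06],[0,0,-0.03,0,0.06],[0,0,-0.03,0,0.06],[0,0,0,0,0.03],[0,0,0,0,0.0],[0,0,0,0,0.0],[0,0,0,0,0.0],[0,0,0,0,0.0]])

```text
time_s: 10.2
tcp_pos: [0.5613, 0.1897, 0.2122]
tcp_rot: [[0.719, 0.695, -0.002], [0.695, -0.719, -0.0], [-0.002, -0.001, -1.0]]
wrist_force: [0.3, 0.1, -0.0]
gripper_width: 0.0001
grip_force: 0.0
```

jog_arm(steps=[[0,0,0.01,0,0.0],[0,0,0.006,0,0.0],[0,0,0.003,0,0.0],[0,0,0,0,0.0]])

```text
time_s: 10.6
tcp_pos: [0.5613, 0.1897, 0.1934]
tcp_rot: [[0.719, 0.695, -0.002], [0.695, -0.719, -0.0], [-0.001, -0.001, -1.0]]
wrist_force: [-0.3, -0.1, -0.1]
gripper_width: -0.0002
grip_force: 0.0
```

jog_arm(steps=[[0,0,0.002,0,0.0],[0,0,0.001,0,0.0],[0,0,0,0,0.0]])

```text
time_s: 10.9
tcp_pos: [0.5617, 0.1898, 0.1913]
tcp_rot: [[0.719, 0.695, 0.0], [0.695, -0.719, 0.0], [0.0, 0.0, -1.0]]
wrist_force: [-0.3, -0.4, -0.6]
gripper_width: 0.0002
grip_force: 0.0
```

jog_arm(steps=[[0,0,0.001,0,0.0],[0,0,0,0,0.0]])

```text
time_s: 11.1
tcp_pos: [0.5617, 0.1898, 0.1903]
tcp_rot: [[0.719, 0.695, 0.0], [0.695, -0.719, 0.0], [0.0, 0.0, -1.0]]
wrist_force: [0.1, 1.0, -0.5]
gripper_width: -0.0
grip_force: 0.0
```

jog_arm(steps=[[0,0,0.0007,0,0.0],[0,0,0,0,0.0]])

```text
time_s: 11.3
tcp_pos: [0.5618, 0.1899, 0.1898]
tcp_rot: [[0.719, 0.695, 0.001], [0.695, -0.719, 0.0], [0.001, 0.0, -1.0]]
wrist_force: [0.1, 0.2, 1.7]
gripper_width: 0.0003
grip_force: 0.5
```

jog_arm(steps=[[0,0,0.0007,0,0.0],[0,0,0,0,0.0]])

```text
time_s: 11.5
tcp_pos: [0.5621, 0.1899, 0.1896]
tcp_rot: [[0.719, 0.695, 0.002], [0.695, -0.719, 0.0], [0.001, 0.001, -1.0]]
wrist_force: [-0.1, 0.2, 4.3]
gripper_width: -0.0
grip_force: 2.1
```

jog_arm(steps=[[0,0,0.001,0,0.0],[0,0,0,0,0.0]])

```text
time_s: 11.7
tcp_pos: [0.5624, 0.19, 0.1893]
tcp_rot: [[0.719, 0.695, 0.003], [0.695, -0.719, 0.001], [0.002, 0.001, -1.0]]
wrist_force: [-1.1, 0.4, 9.9]
gripper_width: -0.0002
grip_force: 4.1
```

jog_arm(steps=[[0,0,0.001,0,0.0],[0,0,0,0,0.0]])

```text
time_s: 11.9
tcp_pos: [0.5628, 0.1901, 0.1892]
tcp_rot: [[0.719, 0.695, 0.004], [0.695, -0.719, 0.001], [0.004, 0.002, -1.0]]
wrist_force: [-1.7, -0.1, 12.8]
gripper_width: -0.0001
grip_force: 6.2
```

It stops solid at the home height (top at 0.181), after starting within 1 mm of it, so the head is latched. Retract.

jog_arm(steps=[[0,0,-0.005,0,0.0],[0,0,-0.03,0,0.0],[0,0,-0.04,0,0.0],[-0.04,0,-0.03,0,0.0],[-0.04,-0.03,0,0,0.0],[-0.04,-0.03,0,0,0.0],[0,0,0,0,0.0]])

```text
time_s: 12.6
tcp_pos: [0.427, 0.1489, 0.291]
tcp_rot: [[0.719, 0.695, -0.006], [0.695, -0.719, -0.001], [-0.005, -0.004, -1.0]]
wrist_force: [0.5, 0.1, -0.3]
gripper_width: 0.0
grip_force: 0.0
```

```bash
python3 - <<'E'
from h import *
g=grab('side');h=grab('scene');f=grab('wrist')
b=cv2.resize(g['pixels'][210:310,270:340],None,fx=5,fy=5)
c=cv2.resize(h['pixels'][205:305,280:360],None,fx=5,fy=5)
cv2.imwrite('pics/c8.png',np.hstack([b,c]))
E
```

```text
(no output)
```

View pics/c8.png

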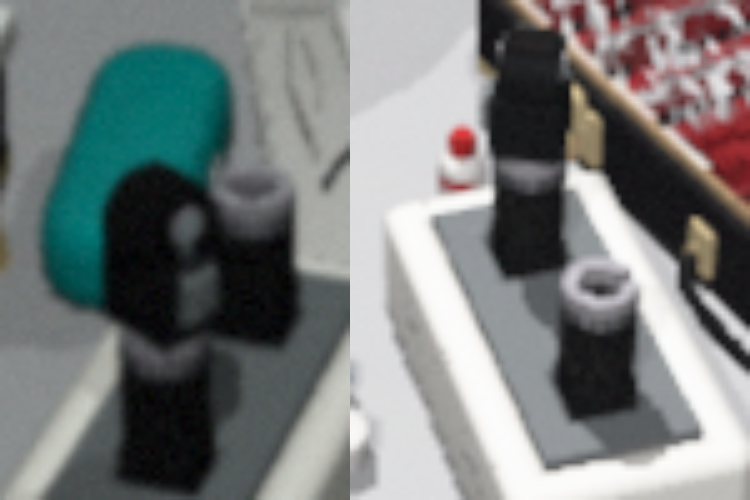

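The head sits flush on the fresh handle's collar ((528,165) right), both handles are down in the charger, and the neighbouring items I can see are undisturbed.

```bash
python3 -c "from rig import arm; print(arm.hand_in())"
```

```text
the job is handed in; nothing more can be done
None
```

The head is on the fresh handle, pressed fully home and latched with its button out; both handles stayed down in the charger and the job is handed in.

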